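Push the six-well plate into the locating corner

TASK

Push the six-well plate that lies in front of the L-shaped metal stop along the bench into the stop's inner corner, so that its long side is flush against the long rail and its short end is flush against the short rail. Only push it with the fingers: do not lift it or tip it over, and leave the two bottles and the microscope objective around the stop where they stand.

Things in the scene. Friction and masses are not known exactly. Their poses are not given: they have to be found in the camera images.
- plate: Six-well culture plate with its clear lid on (stays shut), pale coloured wells, loose, about 0.12 kg. Footprint 86 mm along its x by 128 mm along its y, 18 mm high, upright sides. Origin: centre of the underside. Starts flat on the bench with its +x long side roughly towards the long rail, up to 0.35 rad off square, its nearest points 15 to 95 mm short of the rails.
- stop: Two aluminium angle rails fixed to the bench as an L, open towards the robot and its right, turned up to 0.2 rad. Origin: inner corner at bench level. Long rail on the far side: inner face x = 0, from y = -210 mm to 0. Short rail on the left: inner face y = 0, from x = -110 mm to 0. Walls 12 mm thick, 15 mm high; 4 mm foot flange and 8 mm high screws outside, to 30 mm.
- seat (a point): Point on the bench at x = -43 mm, y = -64 mm of the stop's frame, axes as the stop's: where the plate's origin lies when it is flush against both rails.
- dye_bottle: Bystander: brown bottle with white cap, 30 mm across, 66 mm high, upright, loose, to the left of the near end of the short rail. Origin: centre of the underside.
- oil_bottle: Bystander: brown bottle with black cap, 26 mm across, 58 mm high, upright, loose, beyond the left half of the long rail. Origin: centre of the underside.
- spare_objective: Bystander: grey metal microscope objective, 25 mm across, 40 mm high, upright, loose, beyond the right half of the long rail. Origin: centre of the underside.
Mind the look-alikes: they are no part of the job. What is shaped like the plate but purple is not meant.

How it is judged:
At the end, for the whole second after the job is handed in: The six-well plate stands flat and at rest in the corner of the stop: its centre within 3 mm of the seat in each direction (so at most about 3 mm of gap at either rail) and its sides within 0.035 rad (2 degrees) of the rails; the three bystanders within 15 mm of where they stood and upright (x of plate in the frame of seat between -0.003 and 0.003 m and y of plate in the frame of seat between -0.003 and 0.003 m and angle between the y axis of plate and the y axis of stop, either way round below 0.035 rad and angle between plate's own z axis and vertical below 0.03 rad and height (world z) of plate below 0.003 m and linear speed of plate below 0.01 m/s and distance of each of dye_bottle, oil_bottle, spare_objective from where it was at the start of the episode below 0.015 m and angle between each of dye_bottle, oil_bottle, spare_objective's own z axis and vertical below 0.3 rad); the robot touches nothing.
It fails at once if the six-well plate is lifted off the bench (origin more than 10 mm up) (height (world z) of plate above 0.01 m).
It fails at once if the six-well plate is tipped by more than 0.2 rad (angle between plate's own z axis and vertical above 0.2 rad).
It fails at once if a bottle or the objective is moved by more than 15 mm or knocked over (distance of any of dye_bottle, oil_bottle, spare_objective from where it was at the start of the episode above 0.015 m or angle between any of dye_bottle, oil_bottle, spare_objective's own z axis and vertical above 0.3 rad).
It also fails if it takes over 61 s, if anything falls off the work surface, if the arm or the gripper's body presses on something with over 40 N, if the wrist force passes 120 N, or if a joint passes its speed limit or range.

ROBOT

A 6-joint arm with a two-finger parallel gripper is mounted at the origin on a cart in front of the work surface, level with it; the furniture and walls round the work are solid. World frame = base frame: x ahead of the robot, y to its left, z up, the work surface at z = 0. Lengths are in m, angles in rad, forces in N, time in s.
With the tool pointing down it reaches from about 0.35 to 0.775 m from the base axis. Payload 7.3 kg.
Tool frame: the origin (TCP) lies at the very end of the fingers, on their centre line; the grasp point (between the pads) lies 19 mm behind it; z points along the fingers, y is the line along which they close (so a half turn about z gives the same grasp; the last joint's range is limited). The gripper opens to 92 mm and grips with 3 to 60 N. Pads are 19 mm wide; open, the fingers measure 130 mm over their backs; the gripper's body (75 mm by 190 mm) begins 47 mm behind the grasp point.
Start: joints at [-1.386, 0.342, 1.524, -0, 1.275, -0.146], TCP at [0.171, -0.497, 0.227] pointing down, gripper open.
Joint ranges: [-2.53, 2.53], [-0.77, 2.02], [0.04, 2.7], [-1, 4.14], [0.28, 2.66], [-3.11, 3.11]. Speed limits (rad/s): [2.57, 2.57, 3.14, 3.14, 3.14, 3.14].

INTERFACE

Orientations are given as a unit quaternion [x, y, z, w].
In Python, from bench import observe, grab_frame, camera_model, bot gives the robot as it stands. The module is installed in compiled form; this text tells all that it offers.
- The arm moves only by the shell command python3 -m inch 'ROWS' [OPENING] [FORCE]. ROWS is a JSON object of lists of equal length, an entry for each row: "xyz": the shift along the tool's x, y, z in units of 2 cm (1.0 is 2 cm), a list of three; "roll": the turn about the tool's z in units of 0.12 rad (1.0 is 0.12 rad). A call has 1 to 12 rows; each row shifts and turns the commanded pose from where the row before left it, along the tool's axes as they then stand; what a row does not reach is not made up. A row lasts 1/8 s, in which the tool goes at most 62.5 mm and 10.7 degrees, less where a joint would pass 70% of its speed; a pose out of reach is approached as far as the arm can. A call with a number of a shift or a turn outside -1 to 1 is refused whole. A call with a gripper value outside its range is refused whole. OPENING is the closure, from -1 (fully open) to 1 (shut), so that 0 is half open, set as the call begins (- or left out, the last holds). The fingers move at their own pace and stop on an object; FORCE is the grip in N (left out, the last holds). Time passes only in rows, so rows that do not move let the fingers close. It gives the time, the measured TCP pose, the force, the opening and the grip force at its end, in the units of the state.
- observe(): the state, without advancing time (a new reading comes with each control period).
- grab_frame(name): name is "scene" or "top" or "wrist"; returns the picture (400x640x3 uint8, blue, green, red); there is no depth.
- camera_model(name): a dict with "fx", "fy", "cx", "cy" (pixels), "dist_coeffs" ([k1, k2, p1, p2, k3] as OpenCV has them; the pictures are not rectified), "world_from_camera" (4x4, takes a point from camera to world coordinates). Camera axes: x right, y up, looking along -z (the intrinsics and any distortion apply to the point x, -y, -z); pixel columns grow to the right and rows downward; lengths in m; the calibration is good to about 2 mm. A picture is of the moment at which its call begins: read the wrist's pose just before it. camera_model takes no time and is no camera call; for the wrist camera it gives the pose at the moment of the call.
- bot.sign_off(): hands the job in; it is judged then, once.
The state is a dict: "time_s": time; "q": joint angles; "joint_vel": joint speeds; "joint_efforts": joint torques, N m; "position": TCP position; "tcp_rot": TCP orientation; "force": force on the tool from outside, world axes, zero at the start; "wrist_torque": the same for the moment, N m; "grip_width": opening from 0.0 (shut) to 1.0 (fully open); "grip_force": force on a finger pad.
Only numpy, scipy, OpenCV 4.12 (cv2) and the standard library are available. Lean on these libraries where they do the work, as an engineer would, in place of code of your own. Each camera call takes 0.05 s, during which the arm holds its last target. There are 200 camera calls.

## Working session

There is one attempt and no reset: what is moved stays moved. The work goes in short steps, Python scripts to look and compute and a shell command to move; the robot and the scene stay as the last step left them, time stands still between calls to the robot, and variables do not carry over. Pictures are saved under pics/ and viewed, at most 10 in all, crops included, and the job is handed in when it is done.

```bash
mkdir -p pics
python3 - <<'E'
from bench import *
import cv2
print(observe())
for n in("top","scene"):
    cv2.imwrite(f"pics/{n}0.png",grab_frame(n)); m=camera_model(n); print(n,m)
E
```

```text
{'time_s': 0.0, 'q': array([-1.38602121e+00,  3.42725403e-01,  1.52504627e+00, -7.24893273e-06,
        1.27538468e+00, -1.46004357e-01]), 'joint_vel': array([-0.00030127,  0.00071774, -0.00059318, -0.00050424, -0.00096829,
       -0.00150442]), 'joint_efforts': array([-3.75180180e-04, -4.31243777e+01, -2.44225109e+01,  7.19920266e-02,
        5.58947877e-02, -1.29730879e-04]), 'position': array([ 0.17044899, -0.49611921,  0.22603336]), 'tcp_rot': array([ 9.86353789e-01,  1.64637758e-01, -1.86214571e-05, -7.81633824e-04]), 'force': array([-0.20176164,  0.05681133,  0.3186702 ]), 'wrist_torque': array([0.02745499, 0.00466521, 0.02795463]), 'grip_force': 0.0, 'grip_width': 1.0004119915455787}
top {'fx': 515.566302805035, 'fy': 515.566302805035, 'cx': 319.39463371286615, 'cy': 202.69150470920866, 'dist_coeffs': array([-0.11622157,  0.        ,  0.        ,  0.        ,  0.        ]), 'world_from_camera': array([[ 0.02269865,  0.99789424, -0.06076066,  0.61836164],
       [-0.9996406 ,  0.02352149,  0.01286143,  0.27933865],
       [ 0.01426353,  0.06044688,  0.9980695 ,  0.88978591],
       [ 0.        ,  0.        ,  0.        ,  1.        ]])}
scene {'fx': 485.9914439098635, 'fy': 485.9914439098635, 'cx': 323.6246745988096, 'cy': 193.33047532872502, 'dist_coeffs': array([-0.13446791,  0.        ,  0.        ,  0.        ,  0.        ]), 'world_from_camera': array([[ 0.78075136,  0.29385574, -0.55143097,  0.20136857],
       [-0.62473055,  0.38376776, -0.68002503, -0.31593099],
       [ 0.01179217,  0.87542624,  0.48320786,  0.46022591],
       [ 0.        ,  0.        ,  0.        ,  1.        ]])}
```

View pics/top0.png

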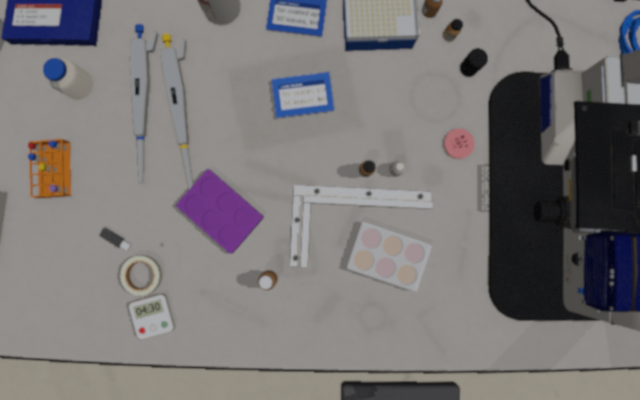

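View pics/scene0.png

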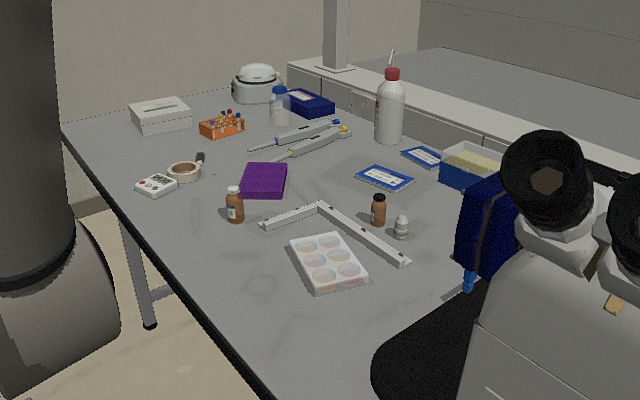

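The top view shows two plate-shaped things: the plate with pale wells at (390,256) and a purple one at (220,211). The description rules out purple, so (390,256) is the target. The stop's inner corner is near (309,206). The dye bottle is at (267,281), the oil bottle at (367,169) and the objective at (397,169).

```bash
cat > h.py <<'E'
import numpy as np, cv2
from bench import *
def px2w(uv,z,n="top",m=None):
    m=m or camera_model(n); T=m["world_from_camera"]
    K=np.array([[m["fx"],0,m["cx"]],[0,m["fy"],m["cy"]],[0,0,1]])
    p=cv2.undistortPoints(np.float64(uv).reshape(-1,1,2),K,m["dist_coeffs"])[:,0]
    d=np.c_[p[:,0],-p[:,1],-np.ones(len(p))]@T[:3,:3].T; o=T[:3,3]
    return (o+d*((z-o[2])/d[:,2])[:,None])[:,:2]
E
python3 - <<'E'
from h import *
im=cv2.imread("pics/top0.png")
c=im[150:310,240:450]; cv2.imwrite("pics/crop0.png",cv2.resize(c,None,fx=3.7,fy=3.7,interpolation=cv2.INTER_CUBIC))
g=cv2.cvtColor(im,cv2.COLOR_BGR2GRAY); print(g[300,330],g[255,420:435],g[255,340:356])
for t in(165,175,185):
    cs,_=cv2.findContours((g>t).astype('uint8'),cv2.RETR_EXTERNAL,cv2.CHAIN_APPROX_NONE)
    for k in cs:
        x,y,w,h=cv2.boundingRect(k)
        if 250<x+w/2<440 and 180<y+h/2<300 and cv2.contourArea(k)>300: print(t,cv2.boundingRect(k),cv2.minAreaRect(k))
E
```

```text
136 [149 148 144 146 152 160 164 164 159 151 145 143 143 143 143] [141 139 131 118 108 107 107 106 107 113 128 147 158 161 159 156]
165 (305, 187, 127, 20) ((368.24932861328125, 196.43031311035156), (126.28997802734375, 14.392440795898438), 2.815556764602661)
```

View pics/crop0.png

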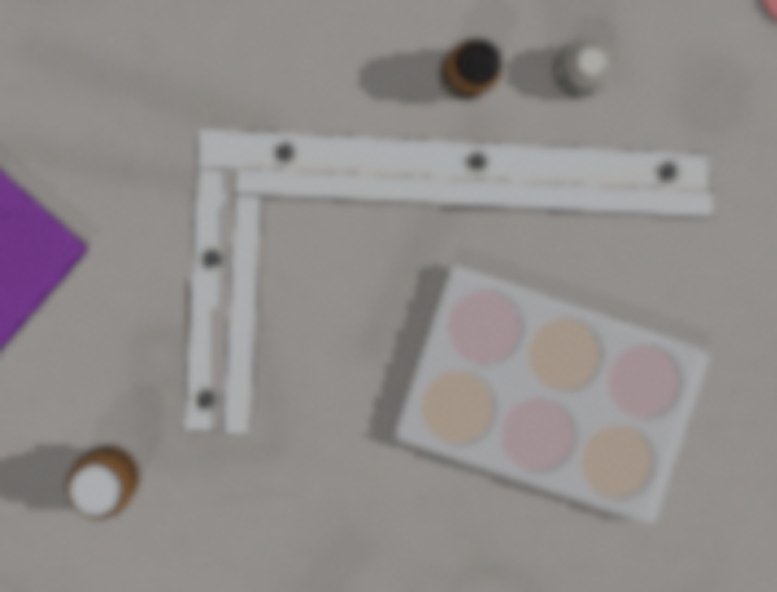

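The crop confirms the pale-welled plate. Its corners in the crop are (452,264), (709,352), (655,523) and (398,437). The long rail's inner edge runs from (262,196) to (712,213), and the short rail's from (262,196) to (249,432).

Run:
```python
from h import *
f=lambda L:np.array(L)/3.7+[240-.36,150-.36]
P=px2w(f([(452,264),(709,352),(655,523),(398,437)]),.018); R=px2w(f([(262,196),(712,213),(249,432)]),.015)
print("plate",P.round(4),P.mean(0),[np.linalg.norm(P[i]-P[i-1]).round(4) for i in range(4)])
print("stop",R.round(4),np.linalg.norm(R[1:]-R[0],axis=1))
for n,v in(("long",R[0]-R[1]),("short",R[0]-R[2]),("plate y",P[0]-P[1]+P[3]-P[2])): print(n,np.degrees(np.arctan2(v[1],v[0])))
v=R[0]-R[1]; th=np.arctan2(-v[0],v[1]); c,s=np.cos(th),np.sin(th); B=np.array([[c,-s],[s,c]])
print("stop th",th,"plate in stop\n",(P-R[0])@B, "centre",(P.mean(0)-R[0])@B)
print("seat",R[0]+B@[-.043,-.064])
print("bott",px2w(f([(97,489)]),.066),px2w(f([(478,62)]),.058),px2w(f([(592,62)]),.04))
s=observe();from scipy.spatial.transform import Rotation as Ro
print(Ro.from_quat(s["tcp_rot"]).as_matrix().round(3))
print("scope",px2w([(490,100),(490,300),(537,210),(545,130)],0))
```

```text
plate [[0.6421 0.1956]
 [0.6042 0.0761]
 [0.5255 0.0999]
 [0.5627 0.2187]] [0.58360334 0.14758744] [np.float64(0.0827), np.float64(0.1253), np.float64(0.0822), np.float64(0.1245)]
stop [[0.6714 0.2833]
 [0.6684 0.0748]
 [0.5633 0.2867]] [0.20850789 0.10815148]
long 89.18195904209159
short -1.800376585361351
plate y 72.51077566853797
stop th -0.014277508131670206 plate in stop
 [[-0.028061   -0.0881094 ]
 [-0.06423915 -0.20807558]
 [-0.14327305 -0.18539771]
 [-0.10779897 -0.06609742]] centre [-0.08584304 -0.13692002]
seat [0.6274831  0.21988836]
bott [[0.54050795 0.35098264]] [[0.73008897 0.18948269]] [[0.733883   0.13594207]]
[[ 0.946  0.325 -0.   ]
 [ 0.325 -0.946  0.001]
 [ 0.    -0.001 -1.   ]]
scope [[ 0.86399137 -0.03352414]
 [ 0.50919474 -0.03416263]
 [ 0.66863587 -0.11900701]
 [ 0.81334703 -0.13573136]]
```

```bash
python3 -m inch '{"xyz":[[0.95,-1,0],[0.95,-1,0],[0.95,-1,0],[0.95,-1,0],[0.95,-1,0],[0.95,-1,0],[0.95,-1,0],[0.95,-1,0],[0.95,-1,0],[0.95,-1,0],[0.95,-1,0],[0.95,-1,0]],"roll":[0,0,0,0,0,0,0,0,0,0,0,0]}' -0.4 20
python3 - <<'E'
from h import *
for nt,ns in (((548,210),(545,172)),((548,210),(625,225)),((578,105),(545,172))):
    A=[]
    for n,uv in(("top",nt),("scene",ns)):
        o=camera_model(n)["world_from_camera"][:3,3]; p=np.r_[px2w([uv],.0,n)[0],0]; A.append((o,(p-o)/np.linalg.norm(p-o)))
    (a,d),(b,e)=A; t=np.linalg.lstsq(np.c_[d,-e],b-a,rcond=None)[0]
    print(a+d*t[0],b+e*t[1])
E
```

```text
time_s: 1.6
position: [0.3084, -0.1945, 0.2265]
tcp_rot: [0.986, 0.165, -0.0, -0.0]
force: [0.3, -0.8, 0.8]
grip_width: 0.698
grip_force: 0.0
[ 0.65771826 -0.04575519  0.1994229 ] [ 0.69534442 -0.10163235  0.22788062]
[ 0.66140825 -0.07623531  0.13469591] [ 0.719757   -0.19609105  0.19446269]
[ 0.80604752 -0.08970327  0.2061393 ] [ 0.78481574 -0.06281753  0.18579711]
```

```bash
python3 -m inch '{"xyz":[[0.95,-1,0],[0.95,-1,0],[0.95,-1,0],[0.95,-1,0],[0.95,-1,0],[0.95,-1,0],[0.95,-1,0],[0.95,-1,0],[0.95,-1,0],[0.95,-1,0],[0.95,-1,0],[0.95,-1,0]],"roll":[0,0,0,0,0,0,0,0,0,0,0,0]}'
python3 -m inch '{"xyz":[[0.6,-0.8,0],[0.6,-0.8,0],[0,0,1],[0,0,1],[0,0,1],[0,0,1],[0,0,1],[0,0,1],[0,0,1],[0,0,0]],"roll":[0,0,0.97,0.97,0.97,0,0,0,0,0]}'
python3 - <<'E'
from h import *
s=observe();print(s["grip_width"])
from scipy.spatial.transform import Rotation as Ro
print(Ro.from_quat(s["tcp_rot"]).as_matrix().round(4))
E
```

```text
time_s: 3.1
position: [0.446, 0.1064, 0.2264]
tcp_rot: [0.986, 0.165, -0.0, 0.0]
force: [0.9, -0.6, 0.0]
grip_width: 0.701
grip_force: 0.0
time_s: 4.35
position: [0.457, 0.1434, 0.0854]
tcp_rot: [1.0, -0.009, -0.002, 0.0]
force: [-0.3, 0.1, 0.6]
grip_width: 0.697
grip_force: 0.0
0.6965440730717415
[[ 9.998e-01 -1.840e-02 -3.700e-03]
 [-1.840e-02 -9.998e-01 -6.000e-04]
 [-3.700e-03  7.000e-04 -1.000e+00]]
```

```bash
python3 -m inch '{"xyz":[[0,-0.4,1],[0,0,1],[0,0,1],[0,0,0.85],[0.8,0,0],[0.8,0,0],[0.7,0,0],[0,0,0]],"roll":[0,0,0,0,0,0,0,0]}'
python3 -m inch '{"xyz":[[0.25,0,0],[0.25,0,0],[0.25,0,0],[0.25,0,0],[0.25,0,0],[0.25,0,0],[0.25,0,0],[0.25,0,0],[0.25,0,0],[0.25,0,0],[0,0,0]],"roll":[0,0,0,0,0,0,0,0,0,0,0]}'
python3 - <<'E'
from h import *
im=grab_frame("top");cv2.imwrite("pics/top1.png",im)
c=im[150:310,240:450]; cv2.imwrite("pics/crop1.png",cv2.resize(c,None,fx=3.7,fy=3.7,interpolation=cv2.INTER_CUBIC))
E
```

```text
time_s: 5.35
position: [0.5057, 0.1508, 0.0104]
tcp_rot: [1.0, -0.009, 0.001, -0.0]
force: [-1.5, -0.5, 0.1]
grip_width: 0.697
grip_force: 0.0
time_s: 6.72
position: [0.555, 0.1499, 0.0097]
tcp_rot: [1.0, -0.009, 0.0, -0.0]
force: [-0.2, 0.1, 0.7]
grip_width: 0.705
grip_force: 0.0
```

View pics/crop1.png

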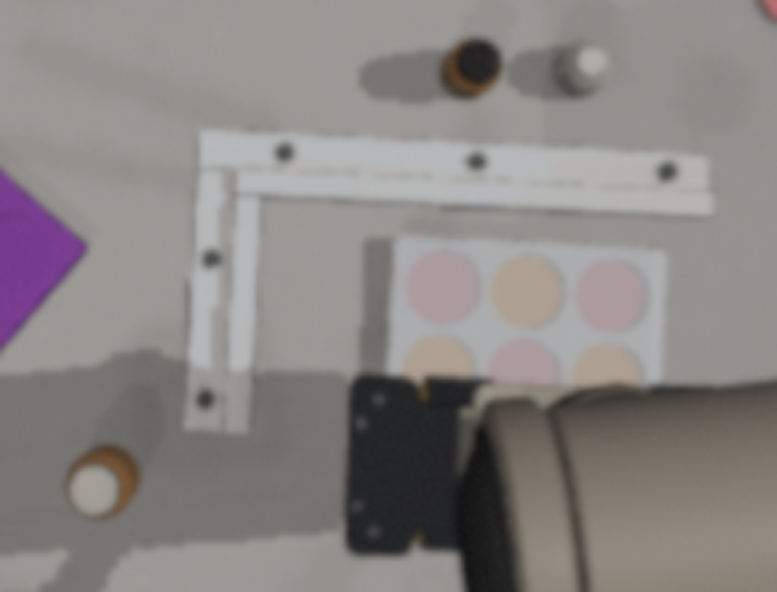

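The plate is now square to the fingers. Its far edge runs from (395,237) to (667,251) in the crop, about 17 mm short of the long rail. I'll keep pushing.

```bash
python3 -m inch '{"xyz":[[0.15,0,0],[0.15,0,0],[0.15,0,0],[0.15,0,0],[0.15,0,0],[0.1,0,0],[0,0,0]],"roll":[0,0,0,0,0,0,0]}'
python3 -m inch '{"xyz":[[0.05,0,0],[0.05,0,0],[0.05,0,0],[0,0,0]],"roll":[0,0,0,0]}'
```

```text
time_s: 7.65
position: [0.5709, 0.1495, 0.0096]
tcp_rot: [1.0, -0.009, -0.001, 0.0]
force: [-3.3, 0.6, 1.4]
grip_width: 0.697
grip_force: 1.4
time_s: 8.15
position: [0.5711, 0.1495, 0.0095]
tcp_rot: [1.0, -0.009, -0.003, 0.0]
force: [-13.1, 0.5, 8.4]
grip_width: 0.698
grip_force: 6.1
```

```bash
python3 -m inch '{"xyz":[[-0.5,0,0],[-1,0,0],[-0.5,0,0],[0,0,-1],[0,0,-1],[0,0,-1],[0,0,-1],[1,1,0],[1,1,0],[1,1,0],[1,1,0],[0.5,0.5,0]],"roll":[0,0,0,0,0,0,0,0,0,0,0,0]}'
python3 - <<'E'
from h import *
print(observe()["q"])
im=grab_frame("top");cv2.imwrite("pics/top2.png",im)
c=im[150:310,240:450]; cv2.imwrite("pics/crop2.png",cv2.resize(c,None,fx=3.7,fy=3.7,interpolation=cv2.INTER_CUBIC))
E
```

```text
time_s: 9.65
position: [0.6238, 0.0574, 0.0897]
tcp_rot: [1.0, -0.01, 0.001, 0.0]
force: [-0.3, 0.4, -0.5]
grip_width: 0.699
grip_force: 0.0
[-3.04236649e-02  6.51386685e-01  1.40288810e+00 -2.75295530e-04
  1.08594794e+00  1.56005262e+00]
```

View pics/crop2.png

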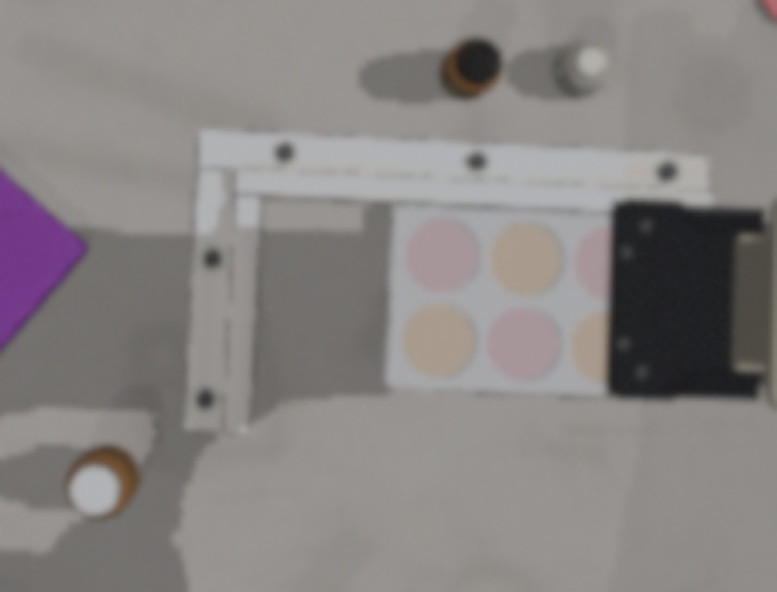

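```bash
python3 -m inch '{"xyz":[[0,-1,0],[0,-1,0],[0,0,0],[0,0,0],[0,0,0],[0,0,0],[0,0,0],[0,0,0],[0,0,0],[0,0,0],[0,0,0],[0,0,0]],"roll":[0,0,-1,-1,-1,-1,-1,-1,-1,-1,-1,-1]}' 0.35
python3 -m inch '{"xyz":[[0,0,0],[0,0,0],[0,0,0],[0,0,0],[-0.9,0,0],[-0.9,0,0],[0,0,0]],"roll":[-1,-1,-1,-0.1,0,0,0]}'
python3 - <<'E'
from h import *
from scipy.spatial.transform import Rotation as Ro
print(Ro.from_quat(observe()["tcp_rot"]).as_matrix().round(4))
E
```

```text
time_s: 11.2
position: [0.6228, 0.101, 0.0898]
tcp_rot: [0.829, 0.56, 0.0, -0.0]
force: [-0.3, -0.1, -0.1]
grip_width: 0.322
grip_force: 0.0
time_s: 12.08
position: [0.6228, 0.0604, 0.0897]
tcp_rot: [0.714, 0.7, -0.0, 0.0]
force: [-0.5, 0.2, -0.5]
grip_width: 0.329
grip_force: 0.0
[[ 2.060e-02  9.998e-01 -0.000e+00]
 [ 9.998e-01 -2.060e-02 -3.000e-04]
 [-3.000e-04 -0.000e+00 -1.000e+00]]
```

```bash
python3 -m inch '{"xyz":[[0,0,1],[0,0,1],[0,0,1],[0,0,1],[0.5,0,0],[0.4,0,0],[0,0,0]],"roll":[0,0,0,0,0,0,0]}'
python3 -m inch '{"xyz":[[0.25,0,0],[0.25,0,0],[0.25,0,0],[0.25,0,0],[0.25,0,0],[0.25,0,0],[0.25,0,0],[0.25,0,0],[0.25,0,0],[0.25,0,0],[0.25,0,0],[0,0,0]],"roll":[0,0,0,0,0,0,0,0,0,0,0,0]}'
python3 -m inch '{"xyz":[[0.15,0,0],[0.15,0,0],[0.1,0,0],[0.1,0,0],[0.05,0,0],[0,0,0]],"roll":[0,0,0,0,0,0]}'
```

```text
time_s: 12.95
position: [0.6237, 0.0816, 0.0108]
tcp_rot: [0.713, 0.701, 0.001, 0.001]
force: [0.3, -0.7, -0.1]
grip_width: 0.327
grip_force: 0.0
time_s: 14.45
position: [0.624, 0.1361, 0.0096]
tcp_rot: [0.713, 0.701, 0.0, -0.0]
force: [0.1, -0.2, 0.1]
grip_width: 0.328
grip_force: 0.0
time_s: 15.2
position: [0.6239, 0.1449, 0.0096]
tcp_rot: [0.713, 0.701, -0.001, 0.0]
force: [-0.9, -6.9, 0.2]
grip_width: 0.324
grip_force: 3.5
```

```bash
python3 -m inch '{"xyz":[[0.05,0,0],[0.05,0,0],[0.05,0,0],[0,0,0]],"roll":[0,0,0,0]}'
python3 -m inch '{"xyz":[[-0.3,0,0],[-1,0,0],[-0.7,0,0],[0,0,-1],[0,0,-1],[0,0,-1],[0,0,-1],[-1,0,-1],[0,0,0]],"roll":[0,0,0,0,0,0,0,0,0]}'
python3 - <<'E'
from h import *
im=grab_frame("top");cv2.imwrite("pics/top3.png",im)
c=im[170:280,250:400]; cv2.imwrite("pics/crop3.png",cv2.resize(c,None,fx=5.3,fy=5.3,interpolation=cv2.INTER_CUBIC))
E
```

```text
time_s: 15.7
position: [0.6237, 0.1452, 0.0096]
tcp_rot: [0.713, 0.701, -0.003, 0.001]
force: [-2.9, -16.8, 2.8]
grip_width: 0.327
grip_force: 8.7
time_s: 16.82
position: [0.6244, 0.0873, 0.1115]
tcp_rot: [0.714, 0.7, 0.001, 0.001]
force: [0.4, 0.6, -0.0]
grip_width: 0.319
grip_force: 0.0
```

View pics/crop3.png

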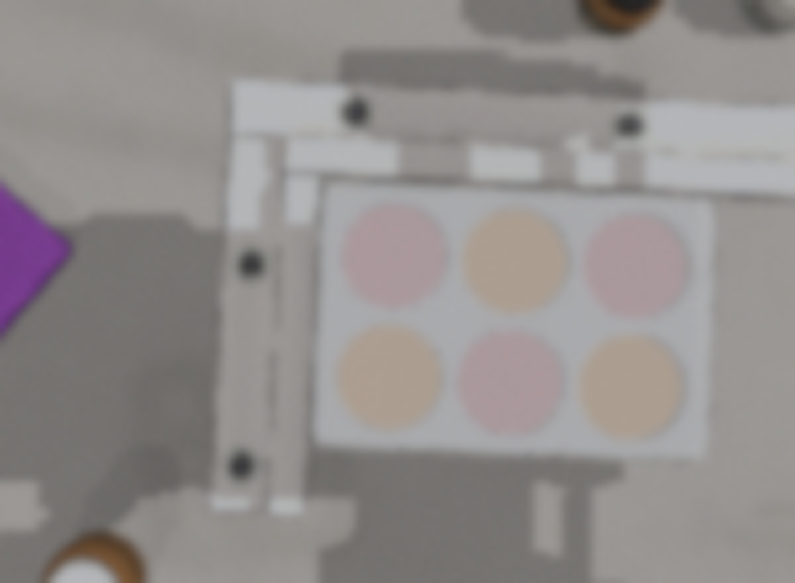

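The plate sits close to both rails, with edges at (325,183)-(712,203) and (325,183)-(315,445). At the right end of the long rail the gap looks about 2 mm wider. One more square push against the long rail will settle it.

```bash
python3 -m inch '{"xyz":[[1,-0.8,0],[1,-0.8,0],[1,-0.8,0],[1,-0.8,0],[1,-0.8,0],[1,-0.8,0],[0.6,0,0],[0,0,0],[0,0,0],[0,0,0],[0,0,0],[0,0,0]],"roll":[0,0,0,0,0,0,0,1,1,1,1,1]}' -0.4
python3 -m inch '{"xyz":[[0,0,0],[0,0,0],[0,0,0],[0,0,0],[0,0,0],[0,0,0],[0,0,0],[0,0,0],[0,0,0],[0,0,0]],"roll":[1,1,1,1,1,1,1,1,0.1,0]}'
```

```text
time_s: 18.38
position: [0.53, 0.2234, 0.1096]
tcp_rot: [0.889, 0.457, 0.0, 0.0]
force: [0.2, 0.1, -0.9]
grip_width: 0.699
grip_force: 0.0
time_s: 19.62
position: [0.5297, 0.2233, 0.1096]
tcp_rot: [1.0, -0.008, 0.0, 0.0]
force: [-0.5, 0.4, -0.1]
grip_width: 0.702
grip_force: 0.0
```

```bash
python3 -m inch '{"xyz":[[0,0.25,1],[0,0,1],[0,0,1],[0,0,1],[0,0,1],[0.8,0,0],[0.6,0,0],[0.2,0,0],[0.15,0,0],[0.1,0,0],[0.1,0,0],[0,0,0]],"roll":[0,0,0,0,0,0,0,0,0,0,0,0]}'
python3 -m inch '{"xyz":[[0.1,0,0],[0.1,0,0],[0.05,0,0],[0.05,0,0],[0,0,0]],"roll":[0,0,0,0,0]}'
```

```text
time_s: 21.12
position: [0.5685, 0.2175, 0.0098]
tcp_rot: [1.0, -0.009, 0.0, 0.0]
force: [-0.3, 0.2, -0.4]
grip_width: 0.698
grip_force: 0.0
time_s: 21.75
position: [0.5727, 0.2173, 0.0096]
tcp_rot: [1.0, -0.009, -0.002, 0.0]
force: [-7.1, 0.6, 4.1]
grip_width: 0.698
grip_force: 3.4
```

```bash
python3 -m inch '{"xyz":[[0.05,0,0],[0.05,0,0],[0.05,0,0],[0,0,0]],"roll":[0,0,0,0]}'
python3 -m inch '{"xyz":[[-0.3,0,0],[-1,0,0],[-1,0,0],[-1,0,-1],[-1,0,-1],[-1,0,-1],[-1,0,-1],[0,0,-1],[0,0,-1],[0,0,-1],[0,0,-1],[0,0,0]],"roll":[0,0,0,0,0,0,0,0,0,0,0,0]}'
python3 - <<'E'
from h import *
im=grab_frame("top");cv2.imwrite("pics/top4.png",im)
c=im[170:280,250:400]; cv2.imwrite("pics/crop4.png",cv2.resize(c,None,fx=5.3,fy=5.3,interpolation=cv2.INTER_CUBIC))
w=grab_frame("wrist");cv2.imwrite("pics/w4.png",w)
E
```

```text
time_s: 22.25
position: [0.5729, 0.2174, 0.0095]
tcp_rot: [1.0, -0.009, -0.005, 0.001]
force: [-17.1, 0.3, 11.8]
grip_width: 0.7
grip_force: 7.9
time_s: 23.75
position: [0.4528, 0.2199, 0.171]
tcp_rot: [1.0, -0.009, 0.002, -0.001]
force: [0.2, -0.0, -0.4]
grip_width: 0.695
grip_force: 0.0
```

View pics/crop4.png

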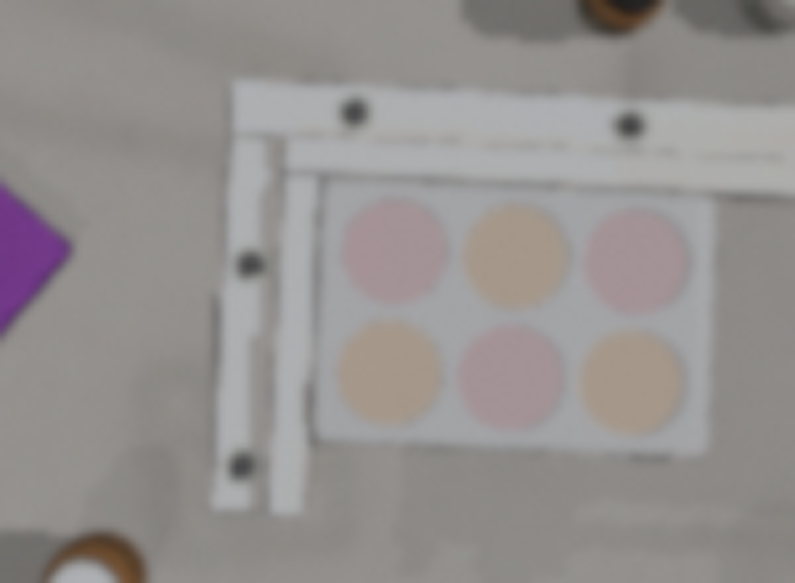

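View pics/w4.png

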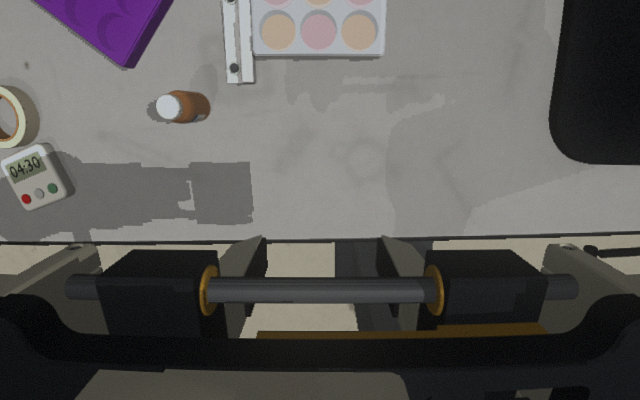

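Both views show the plate flush. In the wrist view its edge at (254,55) touches the short rail. In the top crop, the far edge (325,178)-(712,197) follows the long rail. The dye and oil bottles are in the same place as in the earlier crops, and both final pushes stalled firmly against the rails at about 17 N.

Run:
```python
from bench import bot
print(bot.sign_off())
```

```text
the job is handed in; nothing more can be done
None
```

I pushed the six-well plate into the stop's inner corner and handed the job in after about 24 s of robot time; by the pictures and contact forces it is flush against both rails with the bystanders unmoved, but sign-off returned no verdict.

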